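Change over the interlocked bench switch

TASK

Change the bench switch unit over to the output marked with the green tag. Push the red isolator handle right round to off, which frees the black selector; swing the selector until its white nose points at the green tag, then push the isolator all the way back to on so that it locks the selector there. Leave the things lying round the unit where they are.

Things in the scene. Friction and masses are not known exactly. Their poses are not given: they have to be found in the camera images.
- switch_unit: grey flat box with an aluminium lid, fixed to the bench, 180 x 264 x 55 mm (x, y, z); origin at the centre of its underside, z up, its +y runs from the isolator to the selector, its -x side with the round sockets faces the robot. On the lid (z = 55) stand two cranks on upright axes 84 mm apart. Two steel stop pegs by the isolator reach 32 mm above the lid.
- isolator_axis (a point): axis of the red isolator crank where it meets the lid (unit frame: 0, -46, 55 mm). The crank carries a steel lock ring with one gap: the selector is free only while the gap faces it, at joint values of about 1.4 rad and more. The ring can go back to on only while the selector stands at a station (within about 0.1 rad; a small error is pushed straight by the ring)
- selector_axis (a point): axis of the black selector crank where it meets the lid (unit frame: 0, +38, 55 mm)
- isolator (a joint): turn of the red isolator crank about its axis, rad, counter-clockwise from above is positive: 0 = on, fully home (post on the side near the robot), 1.571 = off, fully home (post on the far side); stops at both ends. It stays where it is left; about 2 N at the post turns it.
- isolator_post (a point): the red isolator's round upright post, the part to push: 22 mm diameter, 52 mm tall, standing from 34 to 86 mm above the lid, 62 mm from the isolator axis; this point is on its axis, 60 mm above the lid. From isolator_axis the post lies, in the unit's frame, toward (-0.707, -0.707) at joint 0 and (+0.707, -0.707) at 1.571. Crank arm below: 16 mm wide, 24 to 34 mm above the lid.
- selector (a joint): turn of the black selector crank about its axis, rad, counter-clockwise from above is positive. Three stations: 0 (red spot on the lid, where it starts), 1.2 (middle) and 2.4 (end stop). It stays where it is left; about 1.5 N at the post turns it. No click at the stations. It carries four brass pins that the isolator's ring locks.
- selector_post (a point): centre of the black selector's round upright post, the part to push: 22 mm diameter, 52 mm tall, standing from 34 to 86 mm above the lid, 62 mm from the selector axis; this point is on its axis, 60 mm above the lid. Crank arm below: 16 mm wide, 24 to 34 mm above the lid.
- selector_nose (a point): tip of the selector's white nose, 80 mm from the selector axis on the line through the post, 27 mm above the lid
- green_tag: green round tag, 18 mm across, 4 mm thick, fixed on the lid 80 mm from the selector axis, at the middle or at the end station; origin at the centre of its underside. Marks the output wanted.
- yellow_tag: yellow round tag like the green one, at the other of these two stations; not wanted
- heatsink: loose grey finned heat sink, 45 x 60 x 28 mm, a bystander; origin at the centre of its underside
- tape_roll: loose black roll of tape, 67 mm across, 19 mm high, a bystander; origin at the centre of its underside
- driver_blue: loose blue screwdriver, 170 mm long along its y, a bystander; origin at the centre of its underside

How it is judged:
By the outcome, as a careful person would: the job done as asked, in the order asked, and still so for the second after the job is handed in, with the robot touching nothing.
It also fails if it takes over 61 s, if anything falls off the work surface, if the arm or the gripper's body presses on something with over 40 N, if the wrist force passes 120 N, or if a joint passes its speed limit or range.

ROBOT

A 7-joint arm with a two-finger parallel gripper is mounted at the origin on the work surface; the furniture and walls round the work are solid. World frame = base frame: x ahead of the robot, y to its left, z up, the work surface at z = 0. Lengths are in m, angles in rad, forces in N, time in s.
With the tool pointing down it reaches from about 0.4 to 0.875 m from the base axis. Payload 19.3 kg.
Tool frame: the origin (TCP) lies at the very end of the fingers, on their centre line; the grasp point (between the pads) lies 19 mm behind it; z points along the fingers, y is the line along which they close (so a half turn about z gives the same grasp; the last joint's range is limited). The gripper opens to 85 mm and grips with 20 to 120 N. Pads are 22 mm wide; open, the fingers measure 114 mm over their backs; the gripper's body (76 mm by 85 mm) begins 54 mm behind the grasp point. The pads swing forward as they close: fully open they stand 13 mm farther back than shut.
Start: joints at [1.272, 0.521, -0.036, 1.599, 0.021, 1.021, -0.113], TCP at [0.142, -0.609, 0.231] pointing down, gripper open.
Joint ranges: [-2.91, 2.91], [-0.3, 2.13], [-1.5, 1.42], [0.17, 2.43], [-1.26, 4.41], [0.16, 1.93], [-2.52, 2.52]. Speed limits (rad/s): [1.89, 1.89, 2.39, 2.39, 3.01, 3.01, 3.01].

INTERFACE

Orientations are given as [roll, pitch, yaw] about the fixed x, y, z axes, in that order (R = Rz(yaw) Ry(pitch) Rx(roll)).
In Python, from workcell import bot gives the robot as it stands.
- The arm moves only by the tool servo_tool, never from a script. Its argument "plan" is a list of rows, each a list of 7 numbers: the finger opening in cm, from 0 to 8.54, then the shift along the tool's x, y, z in cm, then the turn, a rotation vector about the tool's x, y, z in degrees. In form: [[fingers, x, y, z, wx, wy, wz], ...]. A call has 1 to 10 rows; each row is the pose to reach, as a shift and turn from the pose commanded when the call began, along the tool's axes at that moment; what a row does not reach only later rows make up. A row lasts 1/10 s, in which the tool goes at most 50 mm and 8.59 degrees, less where a joint would pass 70% of its speed; a pose out of reach is approached as far as the arm can. A call with a gripper value outside its range is refused whole. The fingers move at their own pace and stop on an object; "force" is the grip in N (left out, the last holds). Time passes only in rows, so rows that repeat a pose let the fingers close. It gives the time, the measured TCP pose, the force, the opening and the grip force at its end, in the units of the state.
- bot.observe(): the state, without advancing time (a new reading comes with each control period).
- bot.grab_frame(name): name is "scene" or "top"; returns a dict with "frame" (400x640x3 uint8, blue, green, red), "mtx" (3x3 intrinsics, pixels), "R" (3x3) and "t" (3): a world point X has camera coordinates R X + t. Camera axes: x right, y down, z forward; pixel columns grow to the right and rows downward; lengths in m; the calibration is good to about 2 mm. A picture is of the moment at which its call begins. There is no depth.
- bot.job_done(): hands the job in; it is judged then, once.
The state is a dict: "clock": time; "qpos": joint angles; "qd": joint speeds; "joint_efforts": joint torques, N m; "position": TCP position; "tool_rot": TCP orientation; "force": force on the tool from outside, world axes, zero at the start; "moment": the same for the moment, N m; "grip_width": finger opening in m; "finger_force": force on a finger pad.
Only numpy, scipy, OpenCV 4.12 (cv2) and the standard library are available. Lean on these libraries where they do the work, as an engineer would, in place of code of your own. Each camera call takes 0.05 s, during which the arm holds its last target. There are 200 camera calls.

## Working session

There is one attempt and no reset: what is moved stays moved. The work goes in short steps, Python scripts to look and compute and a tool call to move; the robot and the scene stay as the last step left them, time stands still between calls to the robot, and variables do not carry over. Pictures are saved under pics/ and viewed, at most 10 in all, crops included, and the job is handed in when it is done.

Besides the shell and the picture viewer there is one more tool, called after "Emit:" by a JSON object that holds its "name" and its "arguments". servo_tool: Moves the arm, as the interface text tells. Its arguments: {"type":"object","properties":{"plan":{"type":"array","items":{"type":"array","items":{"type":"number"}}},"force":{"type":"number"}},"required":["plan"]}

```bash
mkdir -p pics; python3 - <<'E'
from workcell import bot
import cv2
s=bot.observe();print(s)
for n in("scene","top"):
    f=bot.grab_frame(n);cv2.imwrite(f"pics/{n}0.png",f["frame"]);print(n,f["mtx"].tolist(),f["R"].tolist(),f["t"].tolist())
E
```

```text
{'clock': 0.0, 'qpos': array([ 1.27182288,  0.52203611, -0.03633243,  1.60001362,  0.02121152,
        1.02109443, -0.11282998]), 'qd': array([-1.93230851e-03, -9.31576479e-04,  2.00015857e-05,  1.38731018e-03,
        4.77991333e-04,  1.19031283e-03,  1.52122662e-03]), 'joint_efforts': array([-3.71214082e-05, -9.27113700e+01,  1.98014170e+00, -3.69924688e+01,
        1.79241219e-02,  8.34307313e-03, -2.17014025e-05]), 'position': array([ 0.14162463, -0.60838959,  0.2307099 ]), 'tool_rot': array([-3.14043007e+00,  9.07832571e-05,  2.28744041e-01]), 'force': array([-0.49850566,  1.405565  , -0.02612672]), 'moment': array([ 0.01430664, -0.02451489, -0.03601135]), 'finger_force': 0.0, 'grip_width': 0.08536503774126125}
scene [[375.42959953746333, 0.0, 316.8439202858251], [0.0, 375.42959953746333, 196.46525190392452], [0.0, 0.0, 1.0]] [[-0.6638645284782551, -0.7477431298172263, -0.01281013815235857], [-0.5209655108530555, 0.4746794134167689, -0.7094183469434148], [0.5365434039571811, -0.4642840362207715, -0.7046712065783518]] [0.4151742944404586, 0.3019699967055907, 0.7628355262462424]
top [[378.85225001718, 0.0, 319.4082602492988], [0.0, 378.85225001718, 199.5703013199768], [0.0, 0.0, 1.0]] [[-0.05915577832077025, -0.9982354974374321, 0.005146411089847649], [-0.971406207895259, 0.05637683456373526, -0.2306331107779752], [0.22993601969638522, -0.018642536855670546, -0.9730271746800128]] [0.07931911382002753, 0.5427958899574711, 0.8395928754075578]
```

View pics/scene0.png

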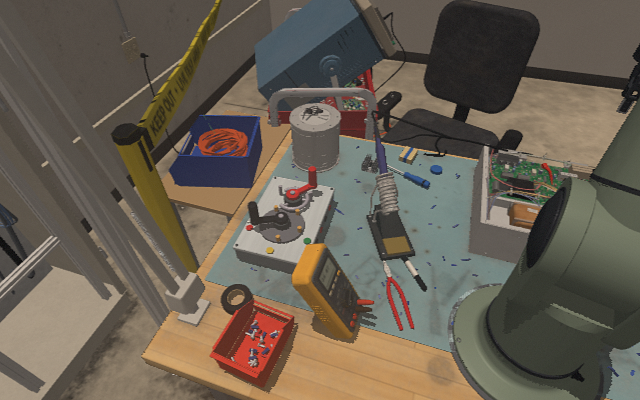

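View pics/top0.png

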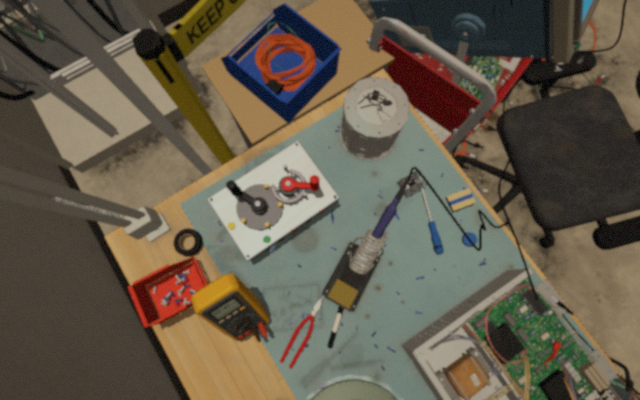

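The top view shows the unit at about (273,200). The red post is at (314,182), the black selector post near (232,187), the green tag near (267,239) and the yellow tag near (231,226). I'll enlarge both views.

```bash
python3 - <<'E'
import cv2
a=cv2.imread("pics/top0.png")[130:265,195:350];cv2.imwrite("pics/topc.png",cv2.resize(a,None,fx=4.4,fy=4.4,interpolation=cv2.INTER_CUBIC))
a=cv2.imread("pics/scene0.png")[155:285,220:350];cv2.imwrite("pics/scc.png",cv2.resize(a,None,fx=4.6,fy=4.6,interpolation=cv2.INTER_CUBIC))
E
```

```text
(no output)
```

View pics/topc.png

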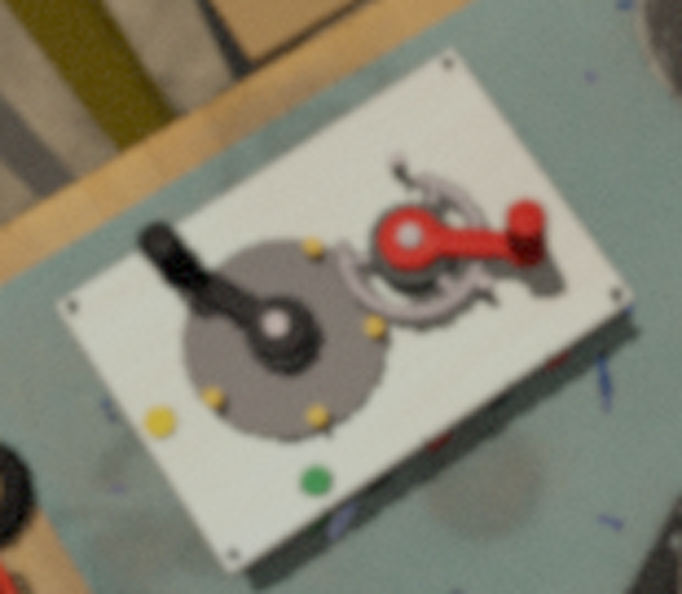

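View pics/scc.png

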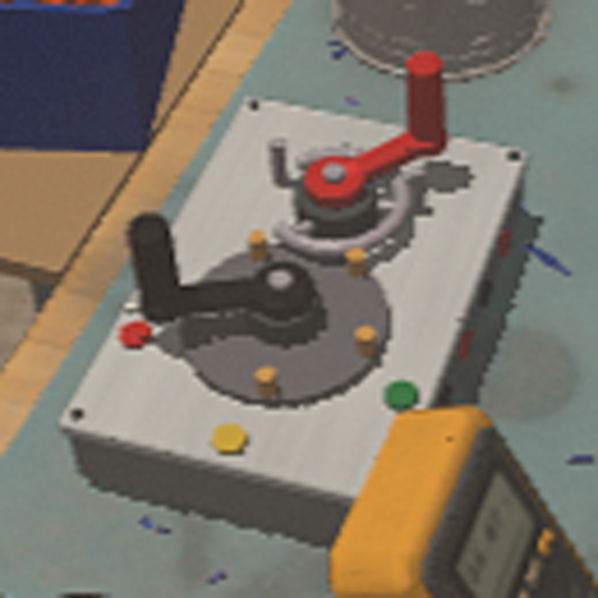

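```bash
cat >h.py <<'E'
import numpy as np,cv2
from scipy.optimize import least_squares
from workcell import bot
def proj(f,X):
    c=np.atleast_2d(X)@f["R"].T+f["t"];p=c@f["mtx"].T;return p[:,:2]/p[:,2:]
def ray(f,uv,z):
    d=f["R"].T@np.linalg.solve(f["mtx"],[*uv,1]);o=-f["R"].T@f["t"];return o+d*(z-o[2])/d[2]
def w(P,X):
    x,y,a=P[:3];c,s=np.cos(a),np.sin(a);X=np.atleast_2d(X)
    return np.c_[x+c*X[:,0]-s*X[:,1],y+s*X[:,0]+c*X[:,1],X[:,2]]
E
python3 - <<'E'
from h import *
T=bot.grab_frame("top");S=bot.grab_frame("scene")
tc=lambda u,v:(u/4.4+195,v/4.4+130); sc=lambda u,v:(u/4.6+220,v/4.6+155)
C=np.array([[-.09,-.132,.055],[-.09,.132,.055],[.09,.132,.055],[.09,-.132,.055]])
ct=np.array([tc(637,295),tc(230,575),tc(57,303),tc(452,45)])
cs=np.array([sc(528,150),sc(250,97),sc(62,428)]);Cs=C[[0,3,2]]
r=lambda p:np.r_[(proj(T,w(p,C))-ct).ravel(),(proj(S,w(p,Cs))-cs).ravel()]
o=least_squares(r,[.7,.1,.5]);P=o.x;print(P,np.degrees(P[2]),o.fun.round(1))
def tou(X):
    c,s=np.cos(P[2]),np.sin(P[2]);d=X[:2]-P[:2];return np.array([c*d[0]+s*d[1],-s*d[0]+c*d[1]])
for n,f,uv,z in[("green",T,tc(316,482),.059),("yellow",T,tc(160,422),.059),("red",S,sc(135,334),.056),("greenS",S,sc(401,395),.059),("yelS",S,sc(230,438),.059),("isopost",T,tc(526,215),.141),("isopostS",S,sc(424,63),.141),("selpost",T,tc(158,236),.141),("selS",S,sc(150,226),.141)]:
    u=tou(ray(f,uv,z));ax=np.array([0,-.046 if n[0]=='i' else .038]);d=u-ax
    print(n,(u*1000).round(1),(np.hypot(*d)*1000).round(1),np.degrees(np.arctan2(d[1],d[0])).round(1))
for n,p in[("isoax",[0,-.046,.055]),("selax",[0,.038,.055])]:print(n,w(P,p).round(4))
E
```

```text
[0.55777897 0.15697008 0.5552134 ] 31.811384364391795 [ 0.2  0.4  0.4  0.5 -0.9  0.5  0.  -0.1  0.7 -0.4 -0.7 -0.9 -0.7 -0.8]
green [-74.2  67.9] 80.0 158.0
yellow [  0.7 118.4] 80.4 89.5
red [76.6 66.3] 81.7 20.3
greenS [-73.1  68.8] 79.3 157.2
yelS [  1.2 118.6] 80.6 89.1
isopost [-37.7 -94.5] 61.4 -127.9
isopostS [-37.6 -92.9] 60.1 -128.7
selpost [58.8 61.7] 63.4 22.0
selS [57.1 62.9] 62.4 23.6
isoax [[0.582  0.1179 0.055 ]]
selax [[0.5377 0.1893 0.055 ]]
```

```bash
cat >>h.py <<'E'
P=[0.55778,0.15697,0.55521]
def rows(targets):
    """targets: (fingers cm, x,y,z m, yaw deg) -> rows relative to the present pose, tool down"""
    from scipy.spatial.transform import Rotation as Ro
    s=bot.observe();p=s["position"];R=Ro.from_euler("xyz",s["tool_rot"])
    print("now",p.round(4),np.degrees(s["tool_rot"]).round(1),"q",s["qpos"].round(2),"t",s["clock"],"F",s["force"].round(1))
    for g,x,y,z,a in targets:
        G=Ro.from_euler("xyz",[np.pi,0,np.radians(a)])
        print([g,*(R.inv().apply(np.array([x,y,z])-p)*100).round(2),*(R.inv()*G).as_rotvec(degrees=True).round(1)])
def post(which,deg,r=.062):
    """world xy of post centre and radial world angle at joint value (deg)"""
    ax,a0=((0,-.046),225) if which=="iso" else ((0,.038),21.2)
    t=np.radians(a0+deg);q=w(P,[ax[0]+r*np.cos(t),ax[1]+r*np.sin(t),0])[0]
    return q[:2],a0+deg+np.degrees(P[2])
E
python3 - <<'E'
from h import *
S=bot.grab_frame("scene")
def height(top,bot_):
    b=ray(S,bot_,0);z=least_squares(lambda z:ray(S,top,z[0])[:2]-b[:2],[.1]).x[0];return b.round(3),round(z,3)
for n,t,b in[("chassis",(470,187),(470,255)),("chassis corner",(485,150),(483,195)),("cyl",(316,108),(316,158)),("iron",(378,145),(392,225)),("meter",(325,245),(325,330)),("handle",(275,97),(275,122))]:print(n,*height(t,b))
for j in(0,6.5,90):print(post("iso",j))
for j in(0,137.5):print(post("sel",j))
rows([(8.5,.142,-.609,.42,13),(8.5,.42,-.40,.42,40),(8.5,.574,.0525,.24,83)])
E
```

```text
chassis [ 0.194 -0.12   0.   ] 0.205
chassis corner [ 0.286 -0.332  0.   ] 0.147
cyl [ 0.732 -0.091  0.   ] 0.182
iron [ 0.386 -0.054  0.   ] 0.255
meter [0.29  0.275 0.   ] 0.29
handle [ 0.984 -0.118  0.   ] 0.099
(array([0.56788164, 0.05751502]), np.float64(256.81118974345844))
(array([0.57480604, 0.05630168]), np.float64(263.31118974345844))
(array([0.64239226, 0.10373371]), np.float64(346.81118974345844))
(array([0.57505223, 0.2387847 ]), np.float64(53.01118974345843))
(array([0.47678978, 0.1779515 ]), np.float64(190.51118974345843))
now [ 0.1417 -0.6086  0.231 ] [-180.     0.    13.1] q [ 1.27  0.52 -0.04  1.6   0.02  1.02 -0.11] t 0.25 F [ 0.1 -0.2 -0.2]
[8.5, np.float64(0.02), np.float64(0.04), np.float64(-18.9), np.float64(-0.0), np.float64(0.0), np.float64(0.1)]
[8.5, np.float64(31.84), np.float64(-14.01), np.float64(-18.89), np.float64(-0.0), np.float64(-0.0), np.float64(-26.9)]
[8.5, np.float64(57.09), np.float64(-54.58), np.float64(-0.87), np.float64(-0.0), np.float64(-0.0), np.float64(-69.9)]
```

Emit:
{"name": "servo_tool", "arguments": {"plan": [[8.5, 0, 0, -5, 0, 0, 0], [8.5, 0, 0, -10, 0, 0, 0], [8.5, 0, 0, -15, 0, 0, 0], [8.5, 0, 0, -19, 0, 0, -4], [8.5, 5, -2, -19, 0, 0, -8], [8.5, 10, -4.5, -19, 0, 0, -12], [8.5, 15, -7, -19, 0, 0, -16], [8.5, 20, -9.5, -19, 0, 0, -20], [8.5, 26, -12, -19, 0, 0, -24], [8.5, 31.8, -14, -19, 0, 0, -27]]}}

```text
clock: 1.25
position: [0.3811, -0.4253, 0.4216]
tool_rot: [3.141, 0.0, 0.703]
force: [0.8, -0.8, 0.2]
grip_width: 0.085
finger_force: 0.0
```

```bash
python3 - <<'E'
from h import *
S=bot.grab_frame("scene");T=bot.grab_frame("top")
for n,a,b in[("irontop",(379,145),(410,176)),("cable",(375,115),(415,168)),("ironbase",(383,205),(372,245))]:
    X=least_squares(lambda X:np.r_[proj(S,X)[0]-a,proj(T,X)[0]-b],[.5,0,.1]);print(n,X.x.round(3),X.fun.round(1))
rows([(8.5,.42,-.40,.42,40),(8.5,.53,0,.42,83),(8.5,.574,.0560,.25,83)])
E
```

```text
irontop [ 0.571 -0.17   0.105] [-5.7 -1.1  3.   3.6]
cable [ 0.563 -0.147  0.215] [-1.3 -0.3  0.7  0.8]
ironbase [ 0.436 -0.073  0.023] [ 0.5  0.1 -0.3 -0.3]
now [ 0.3854 -0.422   0.4212] [-180.    -0.2   40.7] q [ 0.91  0.31 -0.24  1.45  0.07  1.39 -0.2 ] t 1.35 F [-0.4 -0.9 -0.3]
[8.5, np.float64(4.06), np.float64(0.58), np.float64(0.13), np.float64(-0.0), np.float64(-0.2), np.float64(0.7)]
[8.5, np.float64(38.49), np.float64(-22.56), np.float64(0.23), np.float64(0.0), np.float64(-0.2), np.float64(-42.3)]
[8.5, np.float64(45.43), np.float64(-23.93), np.float64(17.25), np.float64(0.0), np.float64(-0.2), np.float64(-42.3)]
```

Emit:
{"name": "servo_tool", "arguments": {"plan": [[7, 4, -2.5, 0, 0, 0, -5], [7, 8, -5, 0, 0, 0, -10], [7, 12, -7, 0, 0, 0, -14], [7, 16, -9.5, 0, 0, 0, -18], [7, 20, -12, 0, 0, 0, -22], [7, 24, -14, 0, 0, 0, -26], [7, 28, -16.5, 0, 0, 0, -30], [7, 32, -19, 0, 0, 0, -34], [7, 36, -21, 0, 0, 0, -38], [7, 38.5, -22.5, 0, 0, 0, -42]]}}

```text
clock: 2.35
position: [0.5301, -0.0037, 0.4213]
tool_rot: [3.141, -0.001, 1.438]
force: [-0.0, -0.6, -0.6]
grip_width: 0.07
finger_force: 0.0
```

Emit:
{"name": "servo_tool", "arguments": {"plan": [[6, 0, 0, 4, 0, 0, 0], [6, 0, 0, 8, 0, 0, 0], [6, 0, 0, 12, 0, 0, 0], [6, 0, 0, 16, 0, 0, 0], [6, 0, 0, 16, 0, 0, 0]]}}

```text
clock: 2.85
position: [0.5273, -0.0072, 0.2574]
tool_rot: [-3.135, 0.001, 1.433]
force: [-0.8, 0.8, -0.0]
grip_width: 0.0599
finger_force: 0.0
```

```bash
python3 - <<'E'
from h import *
for n in("top","scene"):
    f=bot.grab_frame(n);cv2.imwrite(f"pics/{n}1.png",f["frame"])
a=cv2.imread("pics/top1.png")[100:270,195:395];b=cv2.imread("pics/scene1.png")[130:290,220:420]
cv2.imwrite("pics/m1.png",cv2.resize(np.vstack([cv2.resize(a,(400,300)),cv2.resize(b,(400,300))]),(400,600)))
rows([(6,.574,.0560,.20,83),(6,.574,.0560,.097,83)])
E
```

```text
now [ 0.5298 -0.0066  0.2623] [-180.    -0.    82.1] q [ 0.35  0.38 -0.59  1.79  0.24  1.04 -0.47] t 2.95 F [1.3 0.4 1. ]
[6, np.float64(6.81), np.float64(3.52), np.float64(6.23), np.float64(-0.0), np.float64(-0.0), np.float64(-0.9)]
[6, np.float64(6.81), np.float64(3.52), np.float64(16.53), np.float64(-0.0), np.float64(-0.0), np.float64(-0.9)]
```

View pics/m1.png

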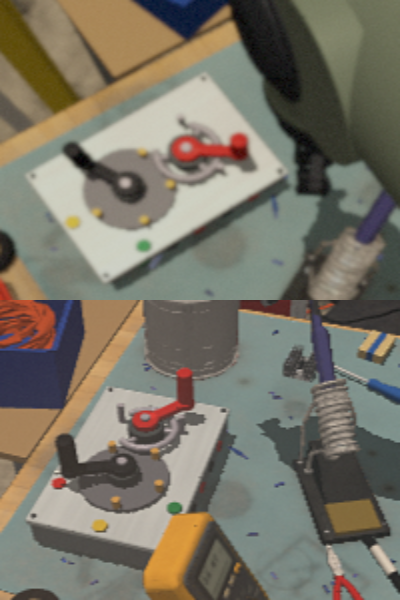

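The picture shows the gripper clear, just right of the unit, with nothing disturbed. Next I'll move over the red post and go down around it.

Emit:
{"name": "servo_tool", "arguments": {"plan": [[6, 2.5, 1.2, 2, 0, 0, 0], [6, 5, 2.5, 4, 0, 0, -1], [6, 6.8, 3.5, 6.2, 0, 0, -1], [6, 6.8, 3.5, 6.2, 0, 0, -1], [6, 6.8, 3.5, 9, 0, 0, -1], [6, 6.8, 3.5, 12, 0, 0, -1], [6, 6.8, 3.5, 15, 0, 0, -1], [6, 6.8, 3.5, 16.5, 0, 0, -1], [6, 6.8, 3.5, 16.5, 0, 0, -1]]}}

```text
clock: 3.85
position: [0.5737, 0.0554, 0.0964]
tool_rot: [-3.141, 0.0, 1.45]
force: [-0.9, -0.2, 0.9]
grip_width: 0.0602
finger_force: 0.0
```

Emit:
{"name": "servo_tool", "arguments": {"plan": [[4.5, 0, 0, 0, 0, 0, 0], [3.2, 0, 0, 0, 0, 0, 0], [3.2, 0, 0, 0, 0, 0, 0]]}}

```text
clock: 4.15
position: [0.5742, 0.0558, 0.0976]
tool_rot: [3.14, -0.0, 1.45]
force: [-0.2, 0.3, -0.1]
grip_width: 0.0317
finger_force: 0.0
```

```bash
python3 - <<'E'
from h import *
f=bot.grab_frame("top");g=bot.grab_frame("scene")
a=f["frame"][100:270,195:395];b=g["frame"][130:290,220:420]
cv2.imwrite("pics/m2.png",np.hstack([cv2.resize(a,(400,340)),cv2.resize(b,(400,340))]))
L=[]
for j in range(0,98,8):
    q,a=post("iso",j);L.append((3.2,*q,.097,a-180))
rows(L)
E
```

```text
now [0.5739 0.0558 0.0971] [179.9  -0.   83.1] q [ 0.15  0.66 -0.5   1.82  0.44  0.77 -0.7 ] t 4.25 F [-0.2 -0.  -0.1]
[3.2, np.float64(0.1), np.float64(-0.62), np.float64(0.01), np.float64(0.1), np.float64(-0.0), np.float64(6.3)]
[3.2, np.float64(0.07), np.float64(0.24), np.float64(0.01), np.float64(0.1), np.float64(-0.0), np.float64(-1.7)]
[3.2, np.float64(0.15), np.float64(1.1), np.float64(0.01), np.float64(0.1), np.float64(-0.0), np.float64(-9.7)]
[3.2, np.float64(0.36), np.float64(1.94), np.float64(0.01), np.float64(0.1), np.float64(0.0), np.float64(-17.7)]
[3.2, np.float64(0.68), np.float64(2.75), np.float64(0.01), np.float64(0.1), np.float64(0.0), np.float64(-25.7)]
[3.2, np.float64(1.11), np.float64(3.5), np.float64(0.01), np.float64(0.1), np.float64(0.0), np.float64(-33.7)]
[3.2, np.float64(1.64), np.float64(4.18), np.float64(0.01), np.float64(0.1), np.float64(0.0), np.float64(-41.7)]
[3.2, np.float64(2.25), np.float64(4.79), np.float64(0.01), np.float64(0.1), np.float64(0.0), np.float64(-49.7)]
[3.2, np.float64(2.95), np.float64(5.3), np.float64(0.01), np.float64(0.1), np.float64(0.0), np.float64(-57.7)]
[3.2, np.float64(3.71), np.float64(5.71), np.float64(0.02), np.float64(0.1), np.float64(0.0), np.float64(-65.7)]
[3.2, np.float64(4.53), np.float64(6.01), np.float64(0.02), np.float64(0.1), np.float64(0.0), np.float64(-73.7)]
[3.2, np.float64(5.37), np.float64(6.19), np.float64(0.02), np.float64(0.1), np.float64(0.0), np.float64(-81.7)]
[3.2, np.float64(6.23), np.float64(6.26), np.float64(0.02), np.float64(0.1), np.float64(0.0), np.float64(-89.7)]
```

View pics/m2.png

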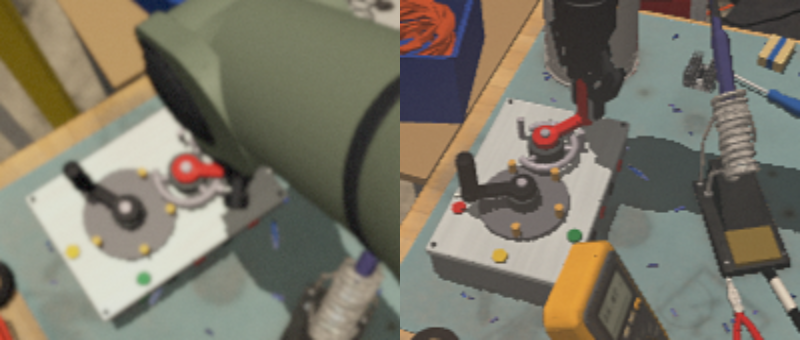

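The post sits between the fingers (at about (585,95) in the right half). I'll sweep the isolator towards off.

Emit:
{"name": "servo_tool", "arguments": {"plan": [[3.2, 0.1, 0.7, 0, 0, 0, -5.7], [3.2, 0.2, 1.2, 0, 0, 0, -11], [3.2, 0.36, 1.94, 0, 0, 0, -17.7], [3.2, 0.6, 2.5, 0, 0, 0, -23], [3.2, 0.8, 3.0, 0, 0, 0, -28], [3.2, 1.11, 3.5, 0, 0, 0, -33.7], [3.2, 1.45, 3.95, 0, 0, 0, -39], [3.2, 1.8, 4.4, 0, 0, 0, -44], [3.2, 2.25, 4.79, 0, 0, 0, -49.7], [3.2, 2.6, 5.05, 0, 0, 0, -54]]}}

```text
clock: 5.25
position: [0.6271, 0.0749, 0.0965]
tool_rot: [-3.141, 0.001, 2.396]
force: [-0.5, -3.7, -0.8]
grip_width: 0.032
finger_force: 1.3
```

```bash
python3 - <<'E'
from h import *
L=[]
for j in(64,68,72,76,80,84,88,92,95):
    q,a=post("iso",j);L.append((3.2,*q,.097,a-180))
rows(L)
E
```

```text
now [0.6271 0.0749 0.0965] [-180.     0.   137.3] q [ 0.25  0.79 -0.72  1.66  0.62  0.93  0.12] t 5.25 F [-0.5 -3.7 -0.8]
[3.2, np.float64(0.04), np.float64(0.49), np.float64(-0.05), np.float64(-0.0), np.float64(0.0), np.float64(-3.5)]
[3.2, np.float64(0.08), np.float64(0.92), np.float64(-0.05), np.float64(-0.0), np.float64(0.0), np.float64(-7.5)]
[3.2, np.float64(0.15), np.float64(1.34), np.float64(-0.05), np.float64(-0.0), np.float64(0.0), np.float64(-11.5)]
[3.2, np.float64(0.26), np.float64(1.76), np.float64(-0.05), np.float64(-0.0), np.float64(0.0), np.float64(-15.5)]
[3.2, np.float64(0.39), np.float64(2.18), np.float64(-0.05), np.float64(-0.0), np.float64(0.0), np.float64(-19.5)]
[3.2, np.float64(0.54), np.float64(2.58), np.float64(-0.06), np.float64(-0.1), np.float64(0.0), np.float64(-23.5)]
[3.2, np.float64(0.73), np.float64(2.97), np.float64(-0.06), np.float64(-0.1), np.float64(0.0), np.float64(-27.5)]
[3.2, np.float64(0.94), np.float64(3.35), np.float64(-0.06), np.float64(-0.1), np.float64(0.0), np.float64(-31.5)]
[3.2, np.float64(1.12), np.float64(3.62), np.float64(-0.06), np.float64(-0.1), np.float64(0.0), np.float64(-34.5)]
```

Emit:
{"name": "servo_tool", "arguments": {"plan": [[3.2, 0, 0.5, 0, 0, 0, -3.5], [3.2, 0.1, 0.9, 0, 0, 0, -7.5], [3.2, 0.15, 1.35, 0, 0, 0, -11.5], [3.2, 0.25, 1.75, 0, 0, 0, -15.5], [3.2, 0.4, 2.2, 0, 0, 0, -19.5], [3.2, 0.55, 2.6, 0, 0, 0, -23.5], [3.2, 0.75, 2.95, 0, 0, 0, -27.5], [3.2, 0.9, 3.25, 0, 0, 0, -31], [3.2, 1.0, 3.4, 0, 0, 0, -31], [3.2, 1.0, 3.4, 0, 0, 0, -31]]}}

```text
clock: 6.25
position: [0.6427, 0.1072, 0.0965]
tool_rot: [3.142, 0.0, 2.932]
force: [0.2, -0.7, 0.3]
grip_width: 0.0318
finger_force: 0.2
```

Emit:
{"name": "servo_tool", "arguments": {"plan": [[3.2, 0.02, 0.15, 0, 0, 0, -1], [3.2, 0.05, 0.3, 0, 0, 0, -2], [3.2, 0.05, 0.3, 0, 0, 0, -2]]}}

```text
clock: 6.55
position: [0.6428, 0.1097, 0.0964]
tool_rot: [-3.141, 0.0, 2.969]
force: [0.7, -5.7, 2.1]
grip_width: 0.0319
finger_force: 2.6
```

```bash
python3 - <<'E'
from h import *
q,a=post("iso",90);print(q)
rows([(3.2,*post("iso",j)[0],.097,post("iso",j)[1]-180) for j in(90,95)])
E
```

```text
[0.64239226 0.10373371]
now [0.6428 0.1097 0.0964] [-179.9    0.   170.1] q [ 0.25  0.86 -0.84  1.6   0.72  1.02  0.59] t 6.55 F [ 0.7 -5.7  2.1]
[3.2, np.float64(-0.06), np.float64(-0.59), np.float64(-0.06), np.float64(-0.1), np.float64(0.0), np.float64(3.3)]
[3.2, np.float64(-0.07), np.float64(-0.05), np.float64(-0.06), np.float64(-0.1), np.float64(0.0), np.float64(-1.7)]
```

Emit:
{"name": "servo_tool", "arguments": {"plan": [[3.2, 0, 0.15, 0, 0, 0, 0], [3.2, 0, 0.3, 0, 0, 0, 0], [3.2, 0, 0.3, 0, 0, 0, 0]]}}

```text
clock: 6.85
position: [0.6431, 0.11, 0.0962]
tool_rot: [-3.136, -0.0, 2.967]
force: [-4.5, -17.4, 8.5]
grip_width: 0.032
finger_force: 9.1
```

Emit:
{"name": "servo_tool", "arguments": {"plan": [[3.2, 0, 0.15, 0, 0, 0, 0], [3.2, 0, 0.3, 0, 0, 0, 0], [3.2, 0, 0.3, 0, 0, 0, 0]]}}

```text
clock: 7.15
position: [0.6433, 0.1103, 0.0961]
tool_rot: [-3.132, -0.001, 2.965]
force: [-9.6, -28.6, 15.8]
grip_width: 0.0321
finger_force: 15.7
```

The isolator is hard against the off stop. Next I'll back off, lift and go over to the selector post.

Emit:
{"name": "servo_tool", "arguments": {"plan": [[4.5, 0, -0.6, 0, 0, 0, 0], [6, 0, -1.0, 0, 0, 0, 0], [6, 0, -1.0, 0, 0, 0, 0], [6, 0, -1.0, 0, 0, 0, 0], [6, 0, -1.0, -3, 0, 0, 0], [6, 0, -1.0, -6, 0, 0, 0], [6, 0, -1.0, -9, 0, 0, 0], [6, 0, -1.0, -11, 0, 0, 8], [6, 0, -1.0, -11, 0, 0, 16], [6, 0, -1.0, -11, 0, 0, 24]]}}

```text
clock: 8.15
position: [0.6422, 0.1071, 0.2071]
tool_rot: [3.14, 0.001, 2.545]
force: [0.4, 0.2, -0.2]
grip_width: 0.06
finger_force: 0.0
```

```bash
python3 - <<'E'
from h import *
q,a=post("sel",0)
rows([(6,*q,.205,a)])
E
```

```text
now [0.6422 0.1071 0.2071] [179.9   0.  145.8] q [ 0.25  0.71 -0.82  1.52  0.55  1.15  0.3 ] t 8.15 F [ 0.4  0.2 -0.2]
[6, np.float64(12.96), np.float64(7.12), np.float64(0.21), np.float64(0.1), np.float64(-0.0), np.float64(92.8)]
```

Emit:
{"name": "servo_tool", "arguments": {"plan": [[6, 1.5, 0.8, 0, 0, 0, 8], [6, 3, 1.6, 0, 0, 0, 16], [6, 4.5, 2.5, 0, 0, 0, 24], [6, 6, 3.3, 0, 0, 0, 32], [6, 7.5, 4.1, 0, 0, 0, 40], [6, 9, 5, 0, 0, 0, 48], [6, 10.5, 5.8, 0, 0, 0, 56], [6, 12, 6.6, 0, 0, 0, 64], [6, 13, 7.1, 0, 0, 0, 72], [6, 13, 7.1, 0, 0, 0, 80]]}}

```text
clock: 9.15
position: [0.5725, 0.2404, 0.2065]
tool_rot: [-3.141, -0.001, 1.151]
force: [0.7, -1.3, 0.1]
grip_width: 0.0601
finger_force: 0.0
```

```bash
python3 - <<'E'
from h import *
f=bot.grab_frame("top");g=bot.grab_frame("scene")
a=f["frame"][100:270,195:395];b=g["frame"][130:290,220:420]
cv2.imwrite("pics/m3.png",np.hstack([cv2.resize(a,(400,340)),cv2.resize(b,(400,340))]))
q,a=post("sel",0)
rows([(6,*q,.205,a)])
E
```

```text
now [0.5733 0.2389 0.2065] [180.   -0.   66.1] q [-0.15  0.58 -0.51  1.62  0.32  1.03 -1.18] t 9.25 F [-0.9 -0.1  0.4]
[6, np.float64(0.06), np.float64(0.16), np.float64(0.15), np.float64(0.0), np.float64(-0.0), np.float64(13.0)]
```

View pics/m3.png

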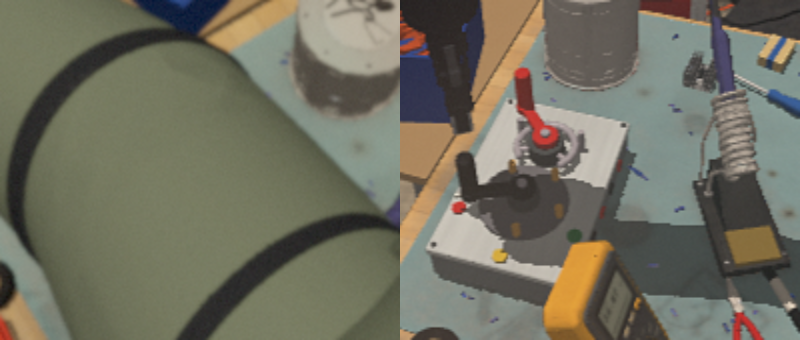

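The isolator is off, and the gripper is above the selector post at (465,160). I'll descend.

Emit:
{"name": "servo_tool", "arguments": {"plan": [[6, 0.1, 0.15, 0, 0, 0, 7], [6, 0.1, 0.15, 0, 0, 0, 13], [6, 0.1, 0.15, 3, 0, 0, 13], [6, 0.1, 0.15, 6, 0, 0, 13], [6, 0.1, 0.15, 9, 0, 0, 13], [6, 0.1, 0.15, 10.9, 0, 0, 13], [5, 0.1, 0.15, 10.9, 0, 0, 13], [3.2, 0.1, 0.15, 10.9, 0, 0, 13], [3.2, 0.1, 0.15, 10.9, 0, 0, 13], [3.2, 0.1, 0.15, 10.9, 0, 0, 13]]}}

```text
clock: 10.25
position: [0.5761, 0.2383, 0.0985]
tool_rot: [3.141, -0.002, 0.928]
force: [-0.0, 0.0, -1.4]
grip_width: 0.0321
finger_force: 0.0
```

```bash
python3 - <<'E'
from h import *
f=bot.grab_frame("scene");cv2.imwrite("pics/m4.png",cv2.resize(f["frame"][130:290,220:420],(500,400),interpolation=cv2.INTER_CUBIC))
rows([(3.2,*post("sel",j)[0],.097,post("sel",j)[1]) for j in range(0,61,6)])
E
```

```text
now [0.576  0.2383 0.0983] [ 1.80e+02 -1.00e-01  5.31e+01] q [-0.21  0.71 -0.41  1.69  0.37  0.82 -1.43] t 10.3 F [-0.2  0.8  1. ]
[3.2, np.float64(-0.01), np.float64(-0.1), np.float64(0.13), np.float64(0.0), np.float64(-0.1), np.float64(0.1)]
[3.2, np.float64(-0.05), np.float64(-0.75), np.float64(0.13), np.float64(0.0), np.float64(-0.1), np.float64(-5.9)]
[3.2, np.float64(-0.15), np.float64(-1.39), np.float64(0.13), np.float64(0.0), np.float64(-0.1), np.float64(-11.9)]
[3.2, np.float64(-0.31), np.float64(-2.02), np.float64(0.13), np.float64(0.1), np.float64(-0.1), np.float64(-17.9)]
[3.2, np.float64(-0.54), np.float64(-2.63), np.float64(0.13), np.float64(0.1), np.float64(-0.1), np.float64(-23.9)]
[3.2, np.float64(-0.84), np.float64(-3.21), np.float64(0.13), np.float64(0.1), np.float64(-0.1), np.float64(-29.9)]
[3.2, np.float64(-1.19), np.float64(-3.75), np.float64(0.13), np.float64(0.1), np.float64(-0.1), np.float64(-35.9)]
[3.2, np.float64(-1.6), np.float64(-4.26), np.float64(0.13), np.float64(0.1), np.float64(-0.1), np.float64(-41.9)]
[3.2, np.float64(-2.06), np.float64(-4.72), np.float64(0.13), np.float64(0.1), np.float64(-0.1), np.float64(-47.9)]
[3.2, np.float64(-2.56), np.float64(-5.13), np.float64(0.13), np.float64(0.1), np.float64(-0.0), np.float64(-53.9)]
[3.2, np.float64(-3.1), np.float64(-5.48), np.float64(0.13), np.float64(0.1), np.float64(-0.0), np.float64(-59.9)]
```

View pics/m4.png

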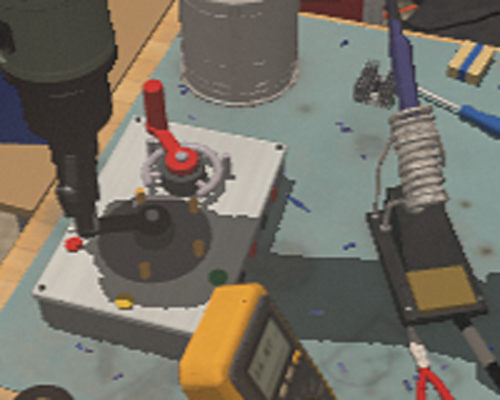

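Emit:
{"name": "servo_tool", "arguments": {"plan": [[3.2, 0, -0.75, 0.1, 0, 0, -6], [3.2, -0.15, -1.4, 0.1, 0, 0, -12], [3.2, -0.3, -2, 0.1, 0, 0, -18], [3.2, -0.55, -2.65, 0.1, 0, 0, -24], [3.2, -0.85, -3.2, 0.1, 0, 0, -30], [3.2, -1.2, -3.75, 0.1, 0, 0, -36], [3.2, -1.6, -4.25, 0.1, 0, 0, -42], [3.2, -2.05, -4.7, 0.1, 0, 0, -48], [3.2, -2.55, -5.15, 0.1, 0, 0, -54], [3.2, -3.1, -5.5, 0.1, 0, 0, -60]]}}

```text
clock: 11.3
position: [0.5132, 0.2463, 0.097]
tool_rot: [3.14, 0.0, 1.979]
force: [2.0, -0.2, -0.6]
grip_width: 0.0317
finger_force: 0.8
```

```bash
python3 - <<'E'
from h import *
S=bot.grab_frame("scene");T=bot.grab_frame("top")
for n,a,b in[("meterR",(325,245),(240,275)),("meterL",(294,307),(196,307))]:
    X=least_squares(lambda X:np.r_[proj(S,X)[0]-a,proj(T,X)[0]-b],[.4,.2,.1]);print(n,X.x.round(3),X.fun.round(1))
rows([(3.2,*post("sel",j)[0],.097,post("sel",j)[1]) for j in range(60,143,6)])
E
```

```text
meterR [0.37  0.213 0.163] [-4.  -0.9  2.7  3.1]
meterL [0.32  0.323 0.113] [ 1.2  0.3 -0.9 -1.1]
now [0.5128 0.2461 0.0968] [180.    0.  113.2] q [-0.08  0.7  -0.68  1.83  0.58  0.82 -0.65] t 11.4 F [ 0.8 -0.7 -1. ]
[3.2, np.float64(-0.0), np.float64(0.07), np.float64(-0.02), np.float64(0.0), np.float64(0.0), np.float64(0.2)]
[3.2, np.float64(-0.04), np.float64(-0.58), np.float64(-0.02), np.float64(0.0), np.float64(0.0), np.float64(-5.8)]
[3.2, np.float64(-0.13), np.float64(-1.22), np.float64(-0.02), np.float64(0.0), np.float64(0.0), np.float64(-11.8)]
[3.2, np.float64(-0.3), np.float64(-1.85), np.float64(-0.02), np.float64(0.0), np.float64(0.0), np.float64(-17.8)]
[3.2, np.float64(-0.53), np.float64(-2.45), np.float64(-0.02), np.float64(0.0), np.float64(0.0), np.float64(-23.8)]
[3.2, np.float64(-0.82), np.float64(-3.03), np.float64(-0.02), np.float64(0.0), np.float64(0.0), np.float64(-29.8)]
[3.2, np.float64(-1.17), np.float64(-3.58), np.float64(-0.02), np.float64(0.0), np.float64(0.0), np.float64(-35.8)]
[3.2, np.float64(-1.58), np.float64(-4.08), np.float64(-0.02), np.float64(0.0), np.float64(0.0), np.float64(-41.8)]
[3.2, np.float64(-2.04), np.float64(-4.54), np.float64(-0.02), np.float64(0.0), np.float64(0.0), np.float64(-47.8)]
[3.2, np.float64(-2.54), np.float64(-4.95), np.float64(-0.02), np.float64(0.0), np.float64(0.0), np.float64(-53.8)]
[3.2, np.float64(-3.08), np.float64(-5.31), np.float64(-0.02), np.float64(0.0), np.float64(0.0), np.float64(-59.8)]
[3.2, np.float64(-3.66), np.float64(-5.61), np.float64(-0.02), np.float64(0.0), np.float64(0.0), np.float64(-65.8)]
[3.2, np.float64(-4.27), np.float64(-5.84), np.float64(-0.02), np.float64(0.0), np.float64(0.0), np.float64(-71.8)]
[3.2, np.float64(-4.89), np.float64(-6.01), np.float64(-0.02), np.float64(0.0), np.float64(0.0), np.float64(-77.8)]
```

Emit:
{"name": "servo_tool", "arguments": {"plan": [[3.2, 0, -0.6, 0, 0, 0, -6], [3.2, -0.15, -1.2, 0, 0, 0, -12], [3.2, -0.3, -1.85, 0, 0, 0, -18], [3.2, -0.55, -2.45, 0, 0, 0, -24], [3.2, -0.8, -3.05, 0, 0, 0, -30], [3.2, -1.2, -3.6, 0, 0, 0, -36], [3.2, -1.6, -4.1, 0, 0, 0, -42], [3.2, -2.05, -4.55, 0, 0, 0, -48], [3.2, -2.55, -4.95, 0, 0, 0, -54], [3.2, -3.1, -5.3, 0, 0, 0, -60]]}}

```text
clock: 12.4
position: [0.4769, 0.1972, 0.0968]
tool_rot: [3.141, 0.001, 3.022]
force: [2.4, 0.4, 0.8]
grip_width: 0.0324
finger_force: 0.7
```

```bash
python3 - <<'E'
from h import *
rows([(3.2,*post("sel",j)[0],.097,post("sel",j)[1]) for j in (120,124,128,132,136,140,142,144)])
E
```

```text
now [0.4769 0.1972 0.0968] [1.800e+02 1.000e-01 1.732e+02] q [ 0.15  0.72 -0.93  1.96  0.77  0.86  0.25] t 12.4 F [2.4 0.4 0.8]
[3.2, np.float64(0.07), np.float64(-0.04), np.float64(-0.02), np.float64(0.0), np.float64(0.1), np.float64(0.1)]
[3.2, np.float64(0.05), np.float64(-0.48), np.float64(-0.02), np.float64(0.0), np.float64(0.1), np.float64(-3.9)]
[3.2, np.float64(0.01), np.float64(-0.91), np.float64(-0.02), np.float64(0.0), np.float64(0.1), np.float64(-7.9)]
[3.2, np.float64(-0.07), np.float64(-1.33), np.float64(-0.02), np.float64(0.0), np.float64(0.1), np.float64(-11.9)]
[3.2, np.float64(-0.17), np.float64(-1.75), np.float64(-0.02), np.float64(0.0), np.float64(0.1), np.float64(-15.9)]
[3.2, np.float64(-0.3), np.float64(-2.17), np.float64(-0.02), np.float64(0.0), np.float64(0.1), np.float64(-19.9)]
[3.2, np.float64(-0.38), np.float64(-2.37), np.float64(-0.02), np.float64(0.0), np.float64(0.1), np.float64(-21.9)]
[3.2, np.float64(-0.46), np.float64(-2.57), np.float64(-0.02), np.float64(0.0), np.float64(0.1), np.float64(-23.9)]
```

Emit:
{"name": "servo_tool", "arguments": {"plan": [[3.2, 0, -0.5, 0, 0, 0, -4], [3.2, 0, -0.9, 0, 0, 0, -8], [3.2, -0.05, -1.35, 0, 0, 0, -12], [3.2, -0.15, -1.75, 0, 0, 0, -16], [3.2, -0.25, -2.1, 0, 0, 0, -18], [3.2, -0.3, -2.35, 0, 0, 0, -18], [3.2, -0.3, -2.4, 0, 0, 0, -18]]}}

```text
clock: 13.1
position: [0.4768, 0.1727, 0.0965]
tool_rot: [-3.142, 0.0, -2.951]
force: [0.7, 0.9, -0.6]
grip_width: 0.032
finger_force: 0.6
```

Emit:
{"name": "servo_tool", "arguments": {"plan": [[3.2, 0, -0.15, 0, 0, 0, 0], [3.2, 0, -0.3, 0, 0, 0, 0], [3.2, 0, -0.3, 0, 0, 0, 0]]}}

```text
clock: 13.4
position: [0.4769, 0.1716, 0.0965]
tool_rot: [3.139, 0.001, -2.948]
force: [-0.5, 10.3, -3.9]
grip_width: 0.0318
finger_force: 5.5
```

The selector is against its end stop. I'll release, lift, then check.

Emit:
{"name": "servo_tool", "arguments": {"plan": [[4, 0, 0.4, 0, 0, 0, 0], [6, 0, 0.8, 0, 0, 0, 0], [6, 0, 0.8, 0, 0, 0, 0], [6, 0, 0.8, -3, 0, 0, 0], [6, 0, 0.8, -6, 0, 0, 0], [6, 0, 0.8, -9, 0, 0, 0], [6, 0, 0.8, -11, 0, 0, 0], [6, 0, 0.8, -11, 0, 0, 0]]}}

```text
clock: 14.2
position: [0.4764, 0.1781, 0.2085]
tool_rot: [-3.141, 0.003, -2.948]
force: [0.4, -0.1, -0.1]
grip_width: 0.0597
finger_force: 0.0
```

```bash
python3 - <<'E'
from h import *
f=bot.grab_frame("scene");cv2.imwrite("pics/m5.png",cv2.resize(f["frame"][130:290,220:420],(600,480),interpolation=cv2.INTER_CUBIC))
print(((proj(f,w(P,[[.08*np.cos(np.radians(158.7)),.038+.08*np.sin(np.radians(158.7)),.082]]))-[220,130])*3))
q,a=post("iso",90);rows([(6,*q,.205,a-180)])
E
```

```text
[[263.02087787 312.68456419]]
now [0.476  0.1776 0.2071] [-1.800e+02  1.000e-01 -1.689e+02] q [ 0.34  0.6  -1.14  1.89  0.63  1.07  0.7 ] t 14.25 F [ 1.  -0.3 -0.7]
[6, np.float64(-14.92), np.float64(-10.44), np.float64(0.24), np.float64(-0.0), np.float64(0.1), np.float64(24.2)]
```

View pics/m5.png

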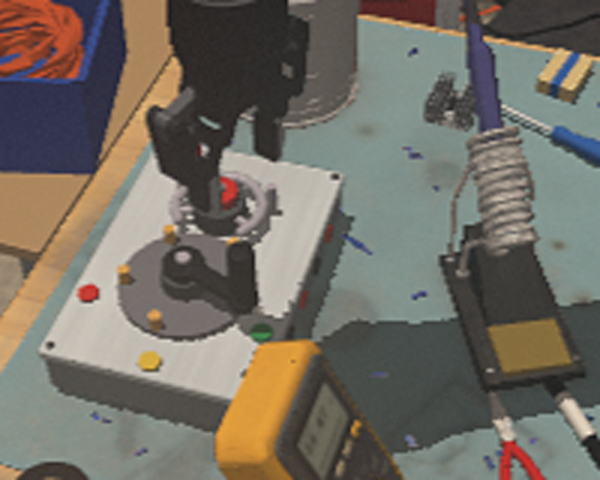

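The selector arm now points at the green tag at (262,332). Next I'll go back to the isolator post.

Emit:
{"name": "servo_tool", "arguments": {"plan": [[6, -2.5, -1.7, 0, 0, 0, 4], [6, -5, -3.5, 0, 0, 0, 8], [6, -8, -5.6, 0, 0, 0, 13], [6, -11, -7.7, 0, 0, 0, 18], [6, -13.5, -9.4, 0, 0, 0, 22], [6, -14.9, -10.4, 0, 0, 0, 24], [6, -14.9, -10.4, 0, 0, 0, 24], [6, -14.9, -10.4, 0, 0, 0, 24]]}}

```text
clock: 15.05
position: [0.641, 0.1047, 0.2052]
tool_rot: [-3.141, -0.001, 2.918]
force: [-0.5, 0.6, -0.6]
grip_width: 0.0603
finger_force: 0.0
```

```bash
python3 - <<'E'
from h import *
q,a=post("iso",90);rows([(6,*q,.205,a-180),(6,*q,.097,a-180)])
E
```

```text
now [0.641  0.1047 0.2052] [-1.800e+02 -1.000e-01  1.672e+02] q [ 0.32  0.75 -0.95  1.52  0.64  1.2   0.6 ] t 15.05 F [-0.5  0.6 -0.6]
[6, np.float64(-0.16), np.float64(-0.06), np.float64(0.02), np.float64(-0.0), np.float64(-0.1), np.float64(0.4)]
[6, np.float64(-0.17), np.float64(-0.05), np.float64(10.82), np.float64(-0.0), np.float64(-0.1), np.float64(0.4)]
```

Emit:
{"name": "servo_tool", "arguments": {"plan": [[6, -0.1, 0, 3, 0, 0, 0], [6, -0.1, 0, 6, 0, 0, 0], [6, -0.1, 0, 9, 0, 0, 0], [6, -0.1, 0, 10.8, 0, 0, 0], [6, -0.1, 0, 10.8, 0, 0, 0], [4.5, -0.1, 0, 10.8, 0, 0, 0], [3.2, -0.1, 0, 10.8, 0, 0, 0], [3.2, -0.1, 0, 10.8, 0, 0, 0]]}}

```text
clock: 15.85
position: [0.6432, 0.1043, 0.0996]
tool_rot: [3.141, 0.002, 2.916]
force: [-0.5, 0.4, -0.6]
grip_width: 0.032
finger_force: 0.0
```

```bash
python3 - <<'E'
from h import *
rows([(3.2,*post("iso",j)[0],.097,post("iso",j)[1]-180) for j in range(90,29,-6)])
E
```

```text
now [0.6432 0.1043 0.0996] [1.800e+02 1.000e-01 1.671e+02] q [ 0.28  0.87 -0.88  1.6   0.75  1.04  0.53] t 15.85 F [-0.5  0.4 -0.6]
[3.2, np.float64(0.07), np.float64(-0.08), np.float64(0.26), np.float64(0.0), np.float64(0.1), np.float64(0.3)]
[3.2, np.float64(0.11), np.float64(-0.73), np.float64(0.26), np.float64(0.0), np.float64(0.1), np.float64(6.3)]
[3.2, np.float64(0.21), np.float64(-1.37), np.float64(0.26), np.float64(0.0), np.float64(0.1), np.float64(12.3)]
[3.2, np.float64(0.38), np.float64(-1.99), np.float64(0.26), np.float64(0.0), np.float64(0.1), np.float64(18.3)]
[3.2, np.float64(0.62), np.float64(-2.6), np.float64(0.26), np.float64(0.1), np.float64(0.1), np.float64(24.3)]
[3.2, np.float64(0.91), np.float64(-3.17), np.float64(0.26), np.float64(0.1), np.float64(0.1), np.float64(30.3)]
[3.2, np.float64(1.27), np.float64(-3.72), np.float64(0.26), np.float64(0.1), np.float64(0.1), np.float64(36.3)]
[3.2, np.float64(1.68), np.float64(-4.22), np.float64(0.26), np.float64(0.1), np.float64(0.1), np.float64(42.3)]
[3.2, np.float64(2.14), np.float64(-4.67), np.float64(0.25), np.float64(0.1), np.float64(0.1), np.float64(48.3)]
[3.2, np.float64(2.65), np.float64(-5.08), np.float64(0.25), np.float64(0.1), np.float64(0.1), np.float64(54.3)]
[3.2, np.float64(3.2), np.float64(-5.43), np.float64(0.25), np.float64(0.1), np.float64(0.1), np.float64(60.3)]
```

Emit:
{"name": "servo_tool", "arguments": {"plan": [[3.2, 0.1, -0.4, 0.1, 0, 0, 3], [3.2, 0.1, -0.75, 0.1, 0, 0, 6], [3.2, 0.15, -1.05, 0.1, 0, 0, 9], [3.2, 0.2, -1.4, 0.1, 0, 0, 12], [3.2, 0.3, -1.7, 0.1, 0, 0, 15]]}}

```text
clock: 16.35
position: [0.6362, 0.0885, 0.0982]
tool_rot: [3.141, 0.001, 2.653]
force: [-0.4, 2.9, -0.8]
grip_width: 0.0323
finger_force: 0.9
```

```bash
python3 - <<'E'
from h import *
rows([(3.2,*post("iso",j)[0],.097,post("iso",j)[1]-180) for j in range(75,14,-6)])
E
```

```text
now [0.6362 0.0885 0.0982] [179.9   0.  152. ] q [ 0.28  0.84 -0.83  1.63  0.71  1.    0.3 ] t 16.35 F [-0.4  2.9 -0.8]
[3.2, np.float64(-0.04), np.float64(0.03), np.float64(0.12), np.float64(0.1), np.float64(0.0), np.float64(0.2)]
[3.2, np.float64(0.0), np.float64(-0.62), np.float64(0.12), np.float64(0.1), np.float64(0.0), np.float64(6.2)]
[3.2, np.float64(0.1), np.float64(-1.26), np.float64(0.11), np.float64(0.1), np.float64(0.0), np.float64(12.2)]
[3.2, np.float64(0.27), np.float64(-1.89), np.float64(0.11), np.float64(0.1), np.float64(0.0), np.float64(18.2)]
[3.2, np.float64(0.51), np.float64(-2.49), np.float64(0.11), np.float64(0.1), np.float64(0.0), np.float64(24.2)]
[3.2, np.float64(0.8), np.float64(-3.07), np.float64(0.11), np.float64(0.1), np.float64(0.0), np.float64(30.2)]
[3.2, np.float64(1.16), np.float64(-3.61), np.float64(0.11), np.float64(0.1), np.float64(0.0), np.float64(36.2)]
[3.2, np.float64(1.57), np.float64(-4.12), np.float64(0.11), np.float64(0.1), np.float64(0.0), np.float64(42.2)]
[3.2, np.float64(2.03), np.float64(-4.57), np.float64(0.11), np.float64(0.1), np.float64(0.0), np.float64(48.2)]
[3.2, np.float64(2.54), np.float64(-4.98), np.float64(0.11), np.float64(0.1), np.float64(0.0), np.float64(54.2)]
[3.2, np.float64(3.08), np.float64(-5.33), np.float64(0.11), np.float64(0.1), np.float64(0.0), np.float64(60.2)]
```

Only 2.9 N so far, so the crank is turning freely. I'll continue.

Emit:
{"name": "servo_tool", "arguments": {"plan": [[3.2, 0, -0.3, 0.1, 0, 0, 3], [3.2, 0, -0.6, 0.1, 0, 0, 6], [3.2, 0.05, -0.95, 0.1, 0, 0, 9], [3.2, 0.1, -1.25, 0.1, 0, 0, 12], [3.2, 0.2, -1.6, 0.1, 0, 0, 15]]}}

```text
clock: 16.85
position: [0.6271, 0.0754, 0.0972]
tool_rot: [3.14, 0.001, 2.391]
force: [1.1, 1.1, -0.6]
grip_width: 0.032
finger_force: 0.9
```

```bash
python3 - <<'E'
from h import *
rows([(3.2,*post("iso",j)[0],.097,post("iso",j)[1]-180) for j in range(60,5,-6)])
E
```

```text
now [0.6271 0.0754 0.0972] [179.9   0.  137. ] q [ 0.28  0.81 -0.77  1.66  0.66  0.95  0.08] t 16.85 F [ 1.1  1.1 -0.6]
[3.2, np.float64(-0.01), np.float64(0.01), np.float64(0.02), np.float64(0.1), np.float64(0.0), np.float64(0.2)]
[3.2, np.float64(0.03), np.float64(-0.64), np.float64(0.02), np.float64(0.1), np.float64(0.0), np.float64(6.2)]
[3.2, np.float64(0.13), np.float64(-1.28), np.float64(0.02), np.float64(0.1), np.float64(0.0), np.float64(12.2)]
[3.2, np.float64(0.3), np.float64(-1.9), np.float64(0.02), np.float64(0.1), np.float64(0.0), np.float64(18.2)]
[3.2, np.float64(0.53), np.float64(-2.51), np.float64(0.02), np.float64(0.1), np.float64(0.0), np.float64(24.2)]
[3.2, np.float64(0.83), np.float64(-3.09), np.float64(0.02), np.float64(0.1), np.float64(0.0), np.float64(30.2)]
[3.2, np.float64(1.19), np.float64(-3.63), np.float64(0.01), np.float64(0.1), np.float64(0.0), np.float64(36.2)]
[3.2, np.float64(1.6), np.float64(-4.13), np.float64(0.01), np.float64(0.1), np.float64(0.0), np.float64(42.2)]
[3.2, np.float64(2.06), np.float64(-4.59), np.float64(0.01), np.float64(0.1), np.float64(-0.0), np.float64(48.2)]
[3.2, np.float64(2.56), np.float64(-5.0), np.float64(0.01), np.float64(0.1), np.float64(-0.0), np.float64(54.2)]
```

Emit:
{"name": "servo_tool", "arguments": {"plan": [[3.2, 0, -0.5, 0, 0, 0, 5], [3.2, 0.1, -1.0, 0, 0, 0, 10], [3.2, 0.2, -1.5, 0, 0, 0, 15], [3.2, 0.35, -2.05, 0, 0, 0, 20], [3.2, 0.55, -2.55, 0, 0, 0, 25], [3.2, 0.85, -3.1, 0, 0, 0, 30], [3.2, 1.2, -3.6, 0, 0, 0, 36], [3.2, 1.6, -4.15, 0, 0, 0, 42]]}}

```text
clock: 17.65
position: [0.5872, 0.056, 0.0973]
tool_rot: [3.14, -0.001, 1.656]
force: [2.3, 2.2, -0.2]
grip_width: 0.0321
finger_force: 0.9
```

```bash
python3 - <<'E'
from h import *
rows([(3.2,*post("iso",j)[0],.097,post("iso",j)[1]-180) for j in (18,14,10,6,2,-2,-4,-6)])
E
```

```text
now [0.5872 0.056  0.0973] [179.9  -0.   94.9] q [ 0.22  0.7  -0.61  1.78  0.53  0.82 -0.56] t 17.65 F [ 2.3  2.2 -0.2]
[3.2, np.float64(0.01), np.float64(0.0), np.float64(0.03), np.float64(0.1), np.float64(-0.0), np.float64(0.1)]
[3.2, np.float64(0.03), np.float64(-0.43), np.float64(0.03), np.float64(0.1), np.float64(-0.0), np.float64(4.1)]
[3.2, np.float64(0.08), np.float64(-0.86), np.float64(0.02), np.float64(0.1), np.float64(-0.0), np.float64(8.1)]
[3.2, np.float64(0.15), np.float64(-1.29), np.float64(0.02), np.float64(0.1), np.float64(-0.0), np.float64(12.1)]
[3.2, np.float64(0.26), np.float64(-1.71), np.float64(0.02), np.float64(0.1), np.float64(-0.1), np.float64(16.1)]
[3.2, np.float64(0.39), np.float64(-2.12), np.float64(0.02), np.float64(0.1), np.float64(-0.1), np.float64(20.1)]
[3.2, np.float64(0.47), np.float64(-2.32), np.float64(0.02), np.float64(0.1), np.float64(-0.1), np.float64(22.1)]
[3.2, np.float64(0.55), np.float64(-2.52), np.float64(0.02), np.float64(0.1), np.float64(-0.1), np.float64(24.1)]
```

Emit:
{"name": "servo_tool", "arguments": {"plan": [[3.2, 0.05, -0.45, 0, 0, 0, 4], [3.2, 0.1, -0.85, 0, 0, 0, 8], [3.2, 0.15, -1.3, 0, 0, 0, 12], [3.2, 0.25, -1.7, 0, 0, 0, 16], [3.2, 0.4, -2.1, 0, 0, 0, 18], [3.2, 0.45, -2.35, 0, 0, 0, 18], [3.2, 0.45, -2.35, 0, 0, 0, 18]]}}

```text
clock: 18.35
position: [0.5649, 0.0579, 0.0974]
tool_rot: [3.137, -0.002, 1.346]
force: [12.2, -1.2, -5.0]
grip_width: 0.0319
finger_force: 6.0
```

Emit:
{"name": "servo_tool", "arguments": {"plan": [[3.2, 0, -0.15, 0, 0, 0, 0], [3.2, 0, -0.3, 0, 0, 0, 0], [3.2, 0, -0.3, 0, 0, 0, 0]]}}

```text
clock: 18.65
position: [0.5644, 0.058, 0.0976]
tool_rot: [3.133, -0.003, 1.345]
force: [30.4, -3.9, -17.1]
grip_width: 0.0318
finger_force: 15.0
```

Emit:
{"name": "servo_tool", "arguments": {"plan": [[3.2, 0, -0.15, 0, 0, 0, 0], [3.2, 0, -0.3, 0, 0, 0, 0], [3.2, 0, -0.3, 0, 0, 0, 0]]}}

```text
clock: 18.95
position: [0.5639, 0.0583, 0.0978]
tool_rot: [3.129, -0.005, 1.344]
force: [49.5, -6.7, -29.9]
grip_width: 0.032
finger_force: 24.3
```

Firm stop reached. I'll release and lift away, then compare with the initial picture.

Emit:
{"name": "servo_tool", "arguments": {"plan": [[3.2, 0, 0.6, 0, 0, 0, 0], [4.5, 0, 1.4, 0, 0, 0, 0], [6, 0, 1.5, 0, 0, 0, 0], [6, 0, 1.5, 0, 0, 0, 0], [6, 0, 1.5, -3, 0, 0, 0], [6, 0, 1.5, -6, 0, 0, 0], [6, 0, 1.5, -10, 0, 0, 0], [6, 0, 1.5, -14, 0, 0, 0], [6, 0, 1.5, -18, 0, 0, 0], [6, 0, 1.5, -22, 0, 0, 0]]}}

```text
clock: 19.95
position: [0.5709, 0.0561, 0.3181]
tool_rot: [-3.141, 0.0, 1.347]
force: [-0.1, -0.1, -0.0]
grip_width: 0.06
finger_force: 0.0
```

Emit:
{"name": "servo_tool", "arguments": {"plan": [[6, -4, 0, 0, 0, 0, 0], [6, -8, 0, 0, 0, 0, 0], [6, -12, 0, 0, 0, 0, 0], [6, -16, 0, 0, 0, 0, 0], [6, -20, 0, 0, 0, 0, 0], [6, -24, 0, 0, 0, 0, 0], [6, -24, 0, 0, 0, 0, 0]]}}

```text
clock: 20.65
position: [0.5162, -0.1831, 0.3159]
tool_rot: [-3.141, 0.002, 1.339]
force: [0.3, 0.0, 0.9]
grip_width: 0.0597
finger_force: 0.0
```

```bash
python3 - <<'E'
from h import *
print(bot.observe()["position"])
f=bot.grab_frame("scene");t=bot.grab_frame("top");o=cv2.imread("pics/scene0.png");o2=cv2.imread("pics/top0.png")
def red(im,f):
    h=cv2.cvtColor(im,cv2.COLOR_BGR2HSV);m=((h[...,0]<8)|(h[...,0]>172))&(h[...,1]>150)&(h[...,2]>60)
    return m
for n,a,b,(x0,x1,y0,y1) in[("scene",o,f["frame"],(278,322,160,208)),("top",o2,t["frame"],(276,324,170,196))]:
    for im in(a,b):
        m=red(im,f)[y0:y1,x0:x1];ys,xs=np.nonzero(m);print(n,m.sum(),xs.mean().round(2)+x0,ys.mean().round(2)+y0,xs.min()+x0,xs.max()+x0,ys.min()+y0,ys.max()+y0)
c=lambda im,X:cv2.resize(im[X[0]:X[1],X[2]:X[3]],(400,300),interpolation=cv2.INTER_CUBIC)
A=(155,275,210,370);B=(130,265,190,370)
cv2.imwrite("pics/m6.png",np.vstack([np.hstack([c(o,A),c(f["frame"],A)]),np.hstack([c(o2,B),c(t["frame"],B)])]))
E
```

```text
[ 0.51620893 -0.1831438   0.31593558]
scene 176 300.78 186.35 286 315 166 197
scene 169 301.24 187.22 286 316 168 197
top 312 300.32 184.16 281 317 176 191
top 308 300.24 185.6 281 317 178 192
```

View pics/m6.png

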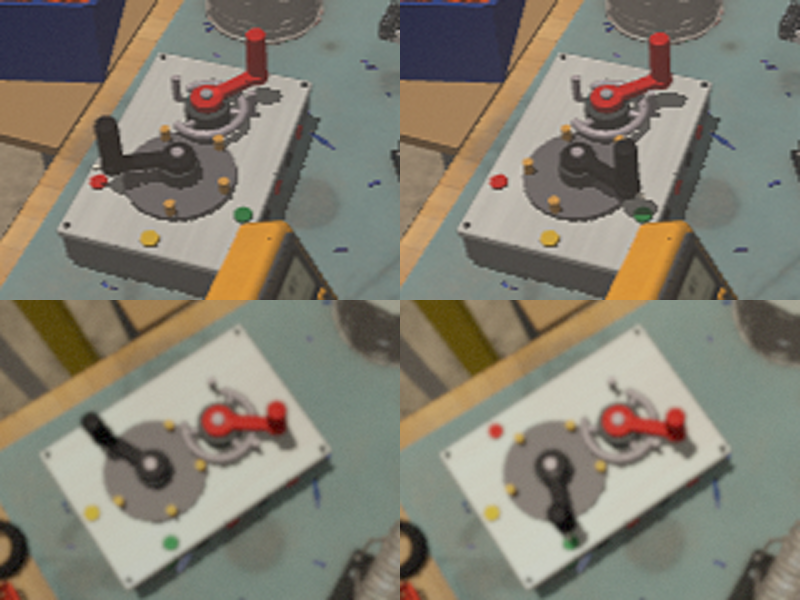

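The last picture shows the selector nose over the green tag at (643,212). The isolator post is about 3 px further home than at the start, and the bystanders in view have not moved. I'll hand in.

```bash
python3 -c "
from workcell import bot
print(bot.job_done())"
```

```text
the job is handed in; nothing more can be done
None
```

The switch unit is changed over to the green-tag output: isolator pushed to off, selector swung to the end station at the green tag, and isolator pushed back to its on stop; handed in at about 21 s, with no verdict shown.

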